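# Grip a bottle in the bench quick clamp

### The arm

A 6-joint arm with a two-finger parallel gripper is mounted at the origin on a cart in front of the work surface, level with it; the furniture and walls round the work are solid. World frame = base frame: x ahead of the robot, y to its left, z up, the work surface at z = 0. Lengths are in mm, angles in rad, forces in N, time in s.
With the tool pointing down it reaches from about 300 to 775 mm from the base axis. Payload 14.6 kg.
Tool frame: the origin (TCP) lies midway between the tips of the shut fingers; the grasp point (between the pads) lies 19 mm behind it (manip.tcp_to_grasp is the distance from the TCP to the grasp point, in mm); z points along the fingers, x is the direction in which the jaws open and shut, and the axes are right-handed (so a half turn about z gives the same grasp; the last joint's range is limited). The gripper opens to 94 mm and grips with 3 to 60 N. Pads are 16 mm wide; open, the fingers measure 119 mm over their backs; the gripper's body (75 mm by 177 mm) begins 78 mm behind the grasp point.
Start: joints at [-1.295, 0.3, 1.521, -0, 1.321, -0.067], TCP at [184.862, -517.992, 205.446] pointing down, gripper open.
Joint ranges: [-3.03, 3.03], [-0.79, 2.21], [0.23, 2.52], [-1.04, 4.18], [0, 3.07], [-2.55, 2.55]. Speed limits (rad/s): [2.22, 2.22, 2.57, 3.14, 3.14, 3.14].

### API

Orientations are given as [roll, pitch, yaw] about the fixed x, y, z axes, in that order (R = Rz(yaw) Ry(pitch) Rx(roll)).
In Python, from cell import manip gives the robot as it stands.
- The arm moves only by the tool arm_command, never from a script. Its argument "steps" is a list of rows, each a list of 3 entries, a list of its own where there are three numbers: the opening, from 0 (shut) to 1 (fully open), then the shift along the tool's x, y, z in cm, then the turn about the tool's z in rad. A call has 1 to 5 rows; each row shifts and turns the commanded pose from where the row before left it, along the tool's axes as they then stand; what a row does not reach is not made up. A row lasts 1/12 s, in which the tool goes at most 41.7 mm and 7.16 degrees, less where a joint would pass 70% of its speed; a pose out of reach is approached as far as the arm can. A call with a gripper value outside its range is refused whole. The fingers move at their own pace and stop on an object; "force" is the grip in N (left out, the last holds). Time passes only in rows, so rows that do not move let the fingers close. It gives the time, the measured TCP pose, the force and the opening at its end, in the units of the state.
- manip.read_state(): the state, without advancing time (a new reading comes with each control period).
- manip.camera(name): name is "scene" or "top"; returns (picture, depth): 384x512x3 uint8, red, green, blue; 384x512 float32, mm along the optical axis (not along the pixel's ray), 0 where there is no reading.
- manip.calibration(name): a dict with "fx", "fy", "cx", "cy" (pixels), "R" (3x3) and "t" (3): a world point X has camera coordinates R X + t. Camera axes: x right, y down, z forward; pixel columns grow to the right and rows downward; lengths in mm; the calibration is good to about 2 mm. A picture is of the moment at which its call begins. calibration takes no time and is no camera call.
- manip.sign_off(): hands the job in, once; it reports no verdict.
The state is a dict: "clock": time; "joints": joint angles; "qd": joint speeds; "effort": joint torques, N m; "eef_pos": TCP position; "eef_rot": TCP orientation; "wrist_force": force on the tool from outside, world axes, zero at the start; "moment": the same for the moment, N m; "finger_gap": finger opening in mm.
Only numpy, scipy, OpenCV 4.12 (cv2) and the standard library are available. Lean on these libraries where they do the work, as an engineer would, in place of code of your own. Each camera call takes 0.05 s, during which the arm holds its last target.

### The job

Stand the blue-capped bottle upright on the base plate of the bench quick clamp, between the V-shaped fixed jaw and the sliding jaw, let go of it, then squeeze the clamp's red trigger again and again until the sliding jaw has pushed the bottle into the V and grips it firmly, with about 10 N, so that its stuck cap can be turned later. The bottle is glass: below 5 N it would slip and above 15 N it cracks, so feel the trigger and stop in time. Move the jaw by the trigger only, leave the trigger released and leave all the other things alone.

Things in the scene. Friction and masses are not known exactly. Their poses are not given: they have to be found in the camera images.
- bottle_mid (a point): Middle (half-way up, on the axis) of the blue-capped white bottle, a loose round bottle 36 mm in diameter and 75 mm high, about 50 g; straight sides up to 45 mm above its foot, then a shoulder and the blue screw cap. z is the bottle's own axis.
- blue_cap_bottle: The same bottle; origin at the centre of its underside.
- quick_clamp: Bench quick clamp, screwed to the bench. Origin on the bench under the middle of the mechanism; x runs along the clamp from the handle to the fixed V jaw, y across, z up. Grey base plate 70 mm wide, x = -155 to 135 mm, top at z = 8 mm. Aluminium V jaw (120 degrees, apex at x = 96 mm, 32 mm wide, up to z = 46 mm) faces -x. Grey housing x = -107 to -37 mm, 38 mm wide, top at z = 70 mm.
- v_seat (a point): Point on the top of the base plate (8 mm over the bench) above which the bottle's axis stands when the bottle is fully in the V; 75 mm from the clamp's origin along its x; axes as the clamp's. The bottle may be set down about 5 mm nearer to the sliding jaw: the jaw pushes it home.
- handle_mid (a point): Centre of the fixed black handle that stands up from the housing behind the trigger, 115 mm above the bench; the handle is 14 mm thick along the clamp's x, 24 mm wide, its top 138 mm above the bench. It lies at x = -82 mm of the clamp; axes as the clamp's.
- jaw: Sliding jaw: aluminium block 14 x 30 x 37 mm on a toothed steel bar. Origin at the middle of the block's front face, 29 mm above the bench; x points towards the V. It starts with 12 to 28 mm free between its pad and a bottle seated in the V. A brake (17 N) holds it wherever the ratchet has brought it; it is not to be pushed by hand.
- pad_face (a point): Middle of the face of the black rubber pressure pad, 24 mm wide and 30 mm high, that stands on brass pins before the sliding jaw, 12 mm ahead of its origin when unloaded. The pad is sprung, 4 N per mm, and sinks 4.5 mm at most: sunk by half of the visible gap (2.3 mm) it presses with about 9 N.
- trigger (a joint): Angle of the red trigger: 0 released (leaning to the jaws), 0.36 at its stop; a spring returns it. Hinge across the clamp at x = -55 mm, z = 62 mm. Squeezing it towards the handle drives the bar by a pawl on 6 mm teeth, 0.5 mm of jaw per mm at the trigger face, usually 6 mm a full squeeze (3 to 9 the first time); its first part only takes up the next tooth. The return moves nothing.
- trigger_face (a point): Front of the black finger roll (5 mm radius, lying across) on the red trigger, for a finger to press, 113 mm above the bench. Trigger 20 mm wide, top at 135 mm; roll to back of handle 51 mm when released, 32 mm squeezed. Push needed here: 3 N until the pawl meets a tooth, 12.3 N while the jaw runs free, then half of the clamping force more: 14.8 N at a grip of 5 N, 17.3 N at 10 N, 19.8 N at 15 N.
- red_cap_bottle: White bottle with a red cap, 34 mm in diameter, 66 mm high; a loose bystander. Origin at the centre of its underside.
- white_cap_bottle: White bottle with a white cap, 36 mm in diameter, 70 mm high; a loose bystander. Origin at the centre of its underside.
Things that resemble listed ones, but are neither listed nor needed, are in the scene too. Leave any pink or yellow look-alike of the blue_cap_bottle alone.

How it is judged:
By the outcome, as a careful person would: the job done as asked, in the order asked, and still so for the second after the job is handed in, with the robot touching nothing.
It also fails if it takes over 72 s, if anything falls off the work surface, if the arm or the gripper's body presses on something with over 40 N, if the wrist force passes 120 N, or if a joint passes its speed limit or range.

## Working session

There is one attempt and no reset: what is moved stays moved. The work goes in short steps, Python scripts to look and compute and a tool call to move; the robot and the scene stay as the last step left them, time stands still between calls to the robot, and variables do not carry over. Pictures are saved under pics/ and viewed, and the job is handed in when it is done.

Besides the shell and the picture viewer there is one more tool, called after "Request:" by a JSON object that holds its "name" and its "arguments". arm_command: Moves the arm, as the interface text tells. Its arguments: {"type":"object","properties":{"steps":{"type":"array","items":{"type":"array"}},"force":{"type":"number"}},"required":["steps"]}

```bash
mkdir -p pics; ls; python3 - <<'E'
from cell import manip
import cv2,numpy as np,pickle
print(manip.read_state())
for n in("scene","top"):
    p,d=manip.camera(n); c=manip.calibration(n)
    pickle.dump((p,d,c),open(f"pics/{n}0.pkl","wb"))
    cv2.imwrite(f"pics/{n}0.png",cv2.resize(p[:,:,::-1],(768,576),interpolation=cv2.INTER_CUBIC))
    print(n,c, -np.array(c["R"]).T@np.array(c["t"]))
E
```

```text
pics
{'clock': 0.0, 'joints': array([-1.29459149e+00,  3.00439422e-01,  1.52161163e+00, -2.79755216e-05,
        1.32073662e+00, -6.65949807e-02]), 'qd': array([ 0.00031962, -0.00018948,  0.00059394, -0.00085147, -0.00033192,
       -0.00048293]), 'effort': array([ 1.08571785e-03, -5.31812489e+01, -3.52735698e+01,  7.09031126e-02,
        2.44477938e-02, -1.05477916e-04]), 'eef_pos': array([ 184.78370718, -517.72636861,  204.89079735]), 'eef_rot': array([-3.14154017e+00,  1.19417278e-03, -1.22798954e+00]), 'wrist_force': array([ 0.65734727, -0.12379056, -0.04428591]), 'moment': array([ 0.03808873,  0.04096171, -0.03103715]), 'finger_gap': 94.04256119230938}
scene {'fx': 349.797413295194, 'fy': 349.797413295194, 'cx': 259.21066999723956, 'cy': 187.7060335640121, 'R': array([[-0.80674336, -0.59080339, -0.01079351],
       [-0.33182081,  0.4680651 , -0.81902992],
       [ 0.48893772, -0.65716544, -0.57364927]]), 't': array([488.40602452, 235.86899387, 697.91274014])} [131.04869391 636.79402407 598.8125171 ]
top {'fx': 372.31199221097495, 'fy': 372.31199221097495, 'cx': 252.94147809153282, 'cy': 192.99088952209217, 'R': array([[ 0.06161945, -0.99809177,  0.00398345],
       [-0.97561059, -0.061073  , -0.21084131],
       [ 0.21068226,  0.00910563, -0.97751219]]), 't': array([ 37.73633094, 574.60495293, 843.55008974])} [380.54434623  65.076113   945.58063462]
```

View pics/scene0.png

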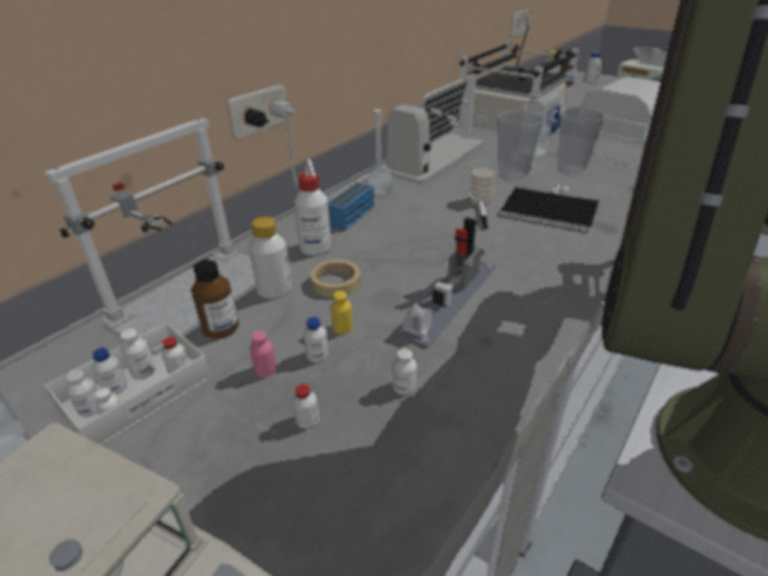

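View pics/top0.png

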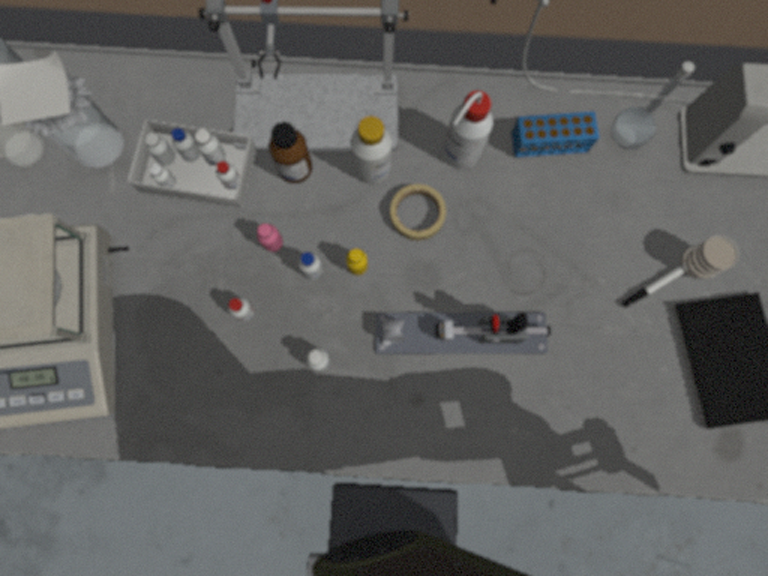

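```bash
cat > h.py <<'E'
import cv2,numpy as np,pickle
from cell import manip
def load(n): return pickle.load(open(f"pics/{n}.pkl","rb"))
def snap(n,tag):
    p,d=manip.camera(n); c=manip.calibration(n); pickle.dump((p,d,c),open(f"pics/{tag}.pkl","wb")); return p,d,c
def cloud(d,c):
    v,u=np.mgrid[:d.shape[0],:d.shape[1]]
    P=np.stack([(u-c["cx"])/c["fx"]*d,(v-c["cy"])/c["fy"]*d,d],-1)
    return (P-np.array(c["t"]))@np.array(c["R"])
def crop(p,u0,v0,u1,v1,s,f):
    cv2.imwrite(f,cv2.resize(p[v0:v1,u0:u1,::-1],None,fx=s,fy=s,interpolation=cv2.INTER_CUBIC))
def proj(X,c):
    q=np.array(c["R"])@np.array(X,float)+np.array(c["t"]); return q[0]/q[2]*c["fx"]+c["cx"],q[1]/q[2]*c["fy"]+c["cy"]
E
python3 - <<'E'
from h import *
np.set_printoptions(precision=1,suppress=True)
p,d,c=load("top0"); W=cloud(d,c)
crop(p,235,195,375,245,5,"pics/clampt.png"); crop(p,80,75,255,255,4,"pics/bott.png")
ps,ds,cs=load("scene0"); Ws=cloud(ds,cs)
crop(ps,255,120,345,235,5,"pics/clamps.png"); crop(ps,30,190,290,300,3,"pics/bots.png")
for nm,(u,v) in dict(free=(205,173),tray=(121,90),yel=(238,171),pink=(178,156),white=(211,237),red=(157,202)).items():
    print(nm,W[v,u],d[v,u])
for nm,(u,v) in dict(free=(209,216),tray=(68,237)).items(): print(nm,Ws[v,u])
# table
print(W[260,200],W[190,330])
hs=W[...,2]
for nm,(u,v) in dict(free=(207,176),tray=(122,93)).items():
    X,Y,_=W[v,u]
    for nmx,Wx in(("t",W),("s",Ws)):
        m=(np.hypot(Wx[...,0]-X,Wx[...,1]-Y)<40)&(Wx[...,2]>12)&(Wx[...,2]<120)
        q=Wx[m]; print(nm,nmx,m.sum(),q.min(0),q.max(0),np.percentile(q,[5,50,95],axis=0))
E
```

```text
free [610.2 191.9  75.3] 900.2391
tray [811.5 421.8  80.7] 939.5156
yel [620.7 112.7  73.8] 903.2172
pink [649.8 262.2  72.4] 912.0664
white [457.7 164.9  70. ] 873.039
red [533.1 301.1  68.8] 891.3149
free [605.3 198.1  74.9]
tray [805.3 432.   77.3]
[405.  195.3   0.6] [ 604.4 -125.6    1.9]
free t 211 [595.5 176.6  13.9] [628.6 210.7  79.4] [[596.5 178.1  22.7]
 [606.5 190.8  56.8]
 [622.5 206.1  77.2]]
free s 349 [592.4 175.6  12.1] [623.4 211.2  77.5] [[594.1 184.1  17.2]
 [602.8 200.6  49.8]
 [618.9 209.8  75.7]]
tray t 488 [791.6 384.   12.3] [847.7 462.7  89.5] [[795.4 388.   17.9]
 [807.7 423.   54.9]
 [845.1 460.   85.8]]
tray s 858 [790.3 383.4  12. ] [847.2 462.8  87.6] [[792.9 389.1  17.4]
 [802.5 422.1  50.6]
 [840.4 445.5  81.4]]
```

View pics/clampt.png

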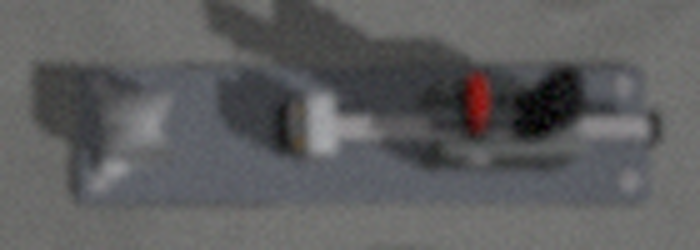

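View pics/clamps.png

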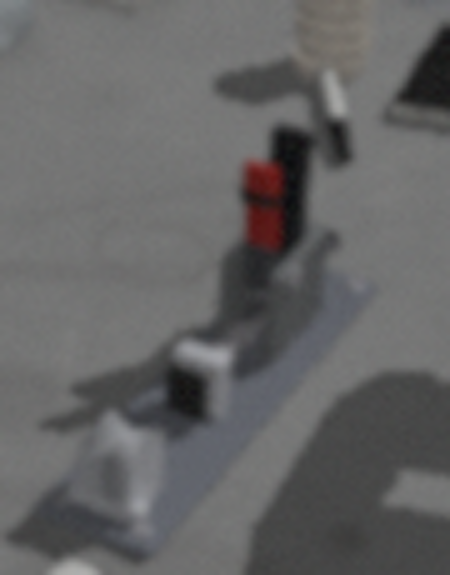

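View pics/bots.png

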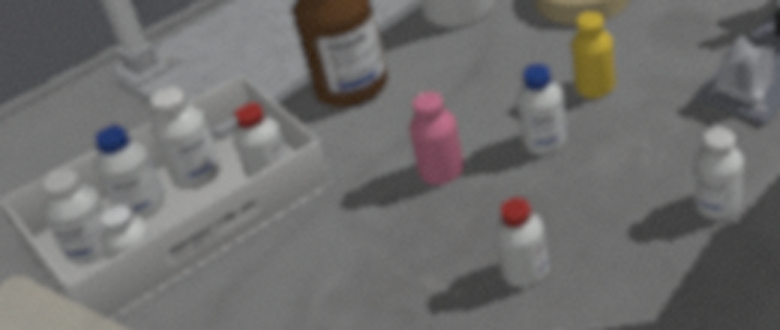

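View pics/bott.png

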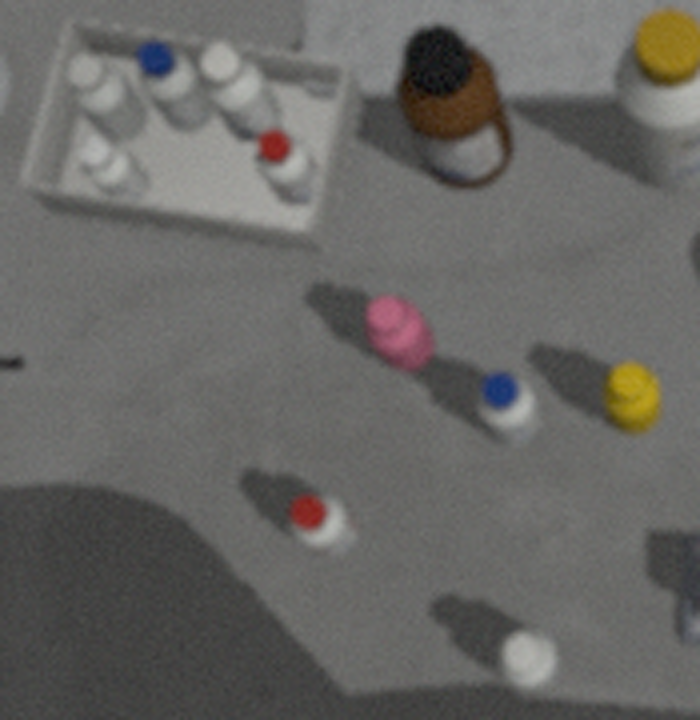

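```bash
cat > fit.py <<'E'
from h import *
from scipy.optimize import least_squares
np.set_printoptions(precision=2,suppress=True)
for tag in("top0","scene0"):
    p,d,c=load(tag); W=cloud(d,c); Z=W[...,2]
    # bottle
    m=(np.hypot(W[...,0]-606,W[...,1]-194)<26)&(Z>12)&(Z<44)&(d>0)
    q=W[m][:,:2]
    r=least_squares(lambda a:np.hypot(*(q-a).T)-18,[606,194],loss="soft_l1")
    hsv=cv2.cvtColor(p,cv2.COLOR_RGB2HSV)
    b=(hsv[...,0]>105)&(hsv[...,0]<130)&(hsv[...,1]>120)&(np.hypot(W[...,0]-606,W[...,1]-194)<40)
    cap=W[b]; top=cap[cap[:,2]>70]
    print(tag,"bottle",r.x,np.abs(r.fun).mean(),len(q),"captop",np.median(top,0),len(top))
    # table local
    t=(np.abs(W[...,0]-560)<25)&(W[...,1]>-150)&(W[...,1]<80); print("table z",np.median(Z[t]))
    m=(W[...,0]>400)&(W[...,0]<540)&(W[...,1]>-230)&(W[...,1]<120)
    pts=W[m]
    print("hist",[(k,int(((pts[:,2]>k)&(pts[:,2]<=k+2)).sum())) for k in range(-4,20,2)])
    pm=m&(Z>5)&(Z<13); q=W[pm][:,:2].astype(np.float32)
    # largest component
    n,l,s,_=cv2.connectedComponentsWithStats(pm.astype(np.uint8)); k=1+np.argmax(s[1:,4])
    q=W[l==k][:,:2].astype(np.float32)
    print("rect",cv2.minAreaRect(q),len(q), np.median(W[l==k],0))
E
python3 fit.py
```

```text
top0 bottle [613.76 194.69] 0.24195185034175185 44 captop [612.59 193.92  75.81] 46
table z 1.9880237901059508
hist [(-4, 198), (-2, 1274), (0, 2366), (2, 1211), (4, 215), (6, 402), (8, 687), (10, 400), (12, 74), (14, 24), (16, 16), (18, 17)]
rect ((509.04498291015625, -66.20320129394531), (63.02057647705078, 292.81805419921875), 0.40199658274650574) 1464 [501.61 -21.85   8.94]
scene0 bottle [611.82 191.84] 0.6834331704847174 145 captop [608.82 195.59  75.14] 41
table z 1.581867208645747
hist [(-4, 3), (-2, 416), (0, 1795), (2, 548), (4, 44), (6, 140), (8, 465), (10, 143), (12, 29), (14, 17), (16, 27), (18, 37)]
rect ((512.8992309570312, -68.82168579101562), (66.86670684814453, 291.0450439453125), 2.70748233795166) 786 [496.61 -27.16   8.99]
```

```bash
cat > fit2.py <<'E'
from h import *
from scipy.optimize import minimize
np.set_printoptions(precision=2,suppress=True)
C={}
for tag,b in(("top0",1.3),("scene0",1.0)):
    p,d,c=load(tag); W=cloud(d,c); W[...,2]-=b; Z=W[...,2]
    m=(W[...,0]>440)&(W[...,0]<590)&(W[...,1]>-250)&(W[...,1]<120)
    pm=m&(Z>4)&(Z<12); pm=cv2.medianBlur(pm.astype(np.uint8),3)
    n,l,s,_=cv2.connectedComponentsWithStats(pm); k=1+np.argmax(s[1:,4])
    print(tag,cv2.minAreaRect(W[l==k][:,:2].astype(np.float32)),s[k])
    # IoU-type fit over ground-level pixels: classification plate vs table
    near=m&(Z>-4)&(Z<12)
    q=W[near][:,:2]; lab=(Z[near]>4)
    def cost(a):
        th=a[2]; e=q-a[:2]; x=e@[np.cos(th),np.sin(th)]; y=e@[-np.sin(th),np.cos(th)]
        # signed inside distance
        s=np.minimum(145-np.abs(x+10),35-np.abs(y))
        pr=1/(1+np.exp(-s/1.0)); return ((pr-lab)**2).sum()
    best=min((minimize(cost,[x0,-70,t0],method="Nelder-Mead",options=dict(maxiter=3000,initial_simplex=None)) for x0 in(500,508,516) for t0 in(1.54,1.57,1.6,1.64)),key=lambda r:r.fun)
    a=best.x; print("plate fit",a,best.fun,len(q))
    C[tag]=a
    th=a[2]; E=W-[a[0],a[1],0]; x=E[...,0]*np.cos(th)+E[...,1]*np.sin(th); y=-E[...,0]*np.sin(th)+E[...,1]*np.cos(th)
    def st(nm,mm): 
        if mm.sum(): print(" ",nm,mm.sum(),"x",np.percentile(x[mm],[3,50,97]),"y",np.percentile(y[mm],[3,50,97]),"z",np.percentile(Z[mm],[3,50,97]))
    M=(x>-160)&(x<140)&(abs(y)<45)&(d>0)
    hsv=cv2.cvtColor(p,cv2.COLOR_RGB2HSV)
    red=M&((hsv[...,0]<8)|(hsv[...,0]>172))&(hsv[...,1]>130)
    st("red",red); st("handle",M&(x<-68)&(Z>95)); st("handletop",M&(x<-68)&(Z>130))
    st("V",M&(x>70)&(Z>38)); st("jawtop",M&(x>-36)&(x<60)&(Z>38)); st("housing",M&(Z>60)&(Z<75)&(x<-30))
E
python3 fit2.py
```

```text
top0 ((475.90985107421875, -70.21684265136719), (163.15090942382812, 288.0570373535156), 5.652782440185547) [ 250  208  115   27 1850]
plate fit [518.9  -56.78   1.63] 80.61517229087346 7270
  red 48 x [-71.3  -42.87 -38.59] y [-10.76   3.22  10.72] z [ 22.71 132.31 135.86]
  handle 115 x [-86.62 -77.44 -74.6 ] y [-9.57  3.02 12.32] z [ 99.63 134.34 139.16]
  handletop 65 x [-87.01 -81.1  -75.57] y [-9.88  1.41 11.93] z [133.62 136.5  139.29]
  V 156 x [ 90.08 105.77 119.14] y [-13.54   1.54  16.1 ] z [42.96 45.77 48.24]
  jawtop 110 x [ 9.38 19.3  33.75] y [-13.26   1.37  15.49] z [39.23 44.85 48.22]
  housing 209 x [-102.94  -69.92  -37.98] y [-16.99  11.89  20.5 ] z [62.17 68.73 71.93]
scene0 ((386.3740234375, 238.53814697265625), (156.13800048828125, 933.1751708984375), 23.16560173034668) [262 174  68  57 830]
plate fit [517.03 -60.27   1.64] 62.30585145121458 3280
  red 107 x [-76.59 -43.66 -37.19] y [-4.07  2.77 10.56] z [ 77.26 106.06 133.91]
  handle 117 x [-83.41 -75.58 -71.39] y [-8.55  4.27 12.41] z [ 97.28 122.47 138.87]
  handletop 36 x [-83.75 -76.33 -72.53] y [-9.12  2.35 11.65] z [131.21 136.01 139.26]
  V 129 x [ 91.99 111.42 123.2 ] y [-14.73   3.22  16.67] z [38.7  45.7  47.88]
  jawtop 90 x [-35.57  22.36  35.87] y [-12.8    1.18  15.85] z [38.99 44.4  82.91]
  housing 135 x [-99.48 -53.72 -36.63] y [-16.84   9.99  20.58] z [60.99 68.43 72.67]
```

Candidates for the target in the top camera, given as half-res pixels:
- Loose blue-cap white bottle at (205,173). Its height is about 75 mm and a radius-18 fit works well.
- Blue-cap bottle standing in the tray at (121,90). It is a look-alike and stays where it is.
- Pink at (178,156), yellow at (238,171), white cap at (211,237) and red cap at (157,202), none of which match.

I choose (205,173), and the crop confirms it. The clamp lies at about (517,-56.5) with yaw about 1.63. The V is to the left and the red trigger at about (331,216).

Next I turn the tool so its x lies across the clamp.

Request:
{"name": "arm_command", "arguments": {"steps": [[1, [0, 0, 0], -0.117], [1, [0, 0, 0], -0.117], [1, [0, 0, 0], -0.117], [1, [0, 0, 0], -0.117], [1, [0, 0, 0], -0.117]]}}

```text
clock: 0.52
eef_pos: [184.8, -517.8, 205.1]
eef_rot: [-3.141, 0.001, -0.637]
wrist_force: [0.2, -0.4, -0.8]
finger_gap: 93.8
```

Request:
{"name": "arm_command", "arguments": {"steps": [[1, [0, 0, 0], -0.117], [1, [0, 0, 0], -0.117], [1, [0, 0, 0], -0.117], [1, [0, 0, 0], -0.117], [1, [0, 0, 0], -0.117]]}}

```text
clock: 0.93
eef_pos: [184.8, -517.8, 205.1]
eef_rot: [-3.141, 0.0, -0.052]
wrist_force: [0.3, 0.1, 1.4]
finger_gap: 94.2
```

Request:
{"name": "arm_command", "arguments": {"steps": [[1, [0, 0, 0], -0.117], [1, [0, 0, 0], 0], [1, [0, 0, 0], 0]]}}

```text
clock: 1.18
eef_pos: [184.8, -517.9, 205.2]
eef_rot: [-3.141, 0.0, 0.055]
wrist_force: [0.0, 0.4, 0.6]
finger_gap: 94.0
```

Request:
{"name": "arm_command", "arguments": {"steps": [[1, [1.865, -2.747, 0], 0], [1, [1.865, -2.747, 0], 0], [1, [1.865, -2.747, 0], 0], [1, [1.865, -2.747, 0], 0], [1, [1.865, -2.747, 0], 0]]}}

```text
clock: 1.6
eef_pos: [270.3, -373.9, 205.4]
eef_rot: [-3.142, -0.0, 0.054]
wrist_force: [1.5, 0.9, 0.3]
finger_gap: 93.9
```

Request:
{"name": "arm_command", "arguments": {"steps": [[1, [1.865, -2.747, 0], 0], [1, [1.865, -2.747, 0], 0], [1, [1.865, -2.747, 0], 0], [1, [1.865, -2.747, 0], 0], [1, [1.865, -2.747, 0], 0]]}}

```text
clock: 2.02
eef_pos: [355.3, -231.3, 205.6]
eef_rot: [3.141, -0.0, 0.054]
wrist_force: [0.2, -0.3, -1.6]
finger_gap: 93.5
```

Request:
{"name": "arm_command", "arguments": {"steps": [[1, [1.865, -2.747, 0], 0], [1, [1.865, -2.747, 0], 0], [1, [1.865, -2.747, 0], 0], [1, [1.865, -2.747, 0], 0], [1, [1.865, -2.747, 0], 0]]}}

```text
clock: 2.43
eef_pos: [440.4, -88.5, 205.5]
eef_rot: [3.141, -0.0, 0.054]
wrist_force: [0.6, -0.5, -0.2]
finger_gap: 94.1
```

Request:
{"name": "arm_command", "arguments": {"steps": [[1, [1.865, -2.747, 0], 0], [1, [1.865, -2.747, 0], 0], [1, [1.865, -2.747, 0], 0], [1, [1.865, -2.747, 0], 0], [1, [1.865, -2.747, 0], 0]]}}

```text
clock: 2.85
eef_pos: [525.3, 54.1, 205.4]
eef_rot: [3.142, 0.0, 0.055]
wrist_force: [-0.0, 0.5, -0.0]
finger_gap: 94.1
```

Request:
{"name": "arm_command", "arguments": {"steps": [[1, [1.865, -2.747, 0], 0], [1, [1.865, -2.747, 0], 0], [1, [1.865, -2.747, 0], 0], [1, [1.865, -2.747, 0], 0], [1, [1.865, -2.747, 0], 0]]}}

```text
clock: 3.27
eef_pos: [610.3, 196.6, 205.2]
eef_rot: [3.142, 0.0, 0.054]
wrist_force: [0.4, -0.7, -0.1]
finger_gap: 94.0
```

Request:
{"name": "arm_command", "arguments": {"steps": [[1, [0, 0, 2], 0], [1, [0, 0, 2], 0], [1, [0, 0, 0], 0], [1, [0, 0, 0], 0]]}}

```text
clock: 3.6
eef_pos: [609.4, 194.9, 164.9]
eef_rot: [3.141, 0.002, 0.056]
wrist_force: [0.3, 0.5, -0.0]
finger_gap: 93.8
```

```bash
python3 - <<'E'
from h import *
for n in("top","scene"):
    p,d,c=snap(n,n+"1")
    for X in((609.4,194.9,165),(612.5,193.5,75),(612.5,193.5,0)): print(n,proj(X,c))
p,d,c=load("top1");crop(p,150,110,290,210,5,"pics/t1.png")
p,d,c=load("scene1");crop(p,150,110,290,260,4,"pics/s1.png")
print(manip.read_state()["eef_pos"])
E
```

```text
top (np.float64(198.5978870435643), np.float64(162.45890735956687))
top (np.float64(204.45069244428618), np.float64(172.08814146951678))
top (np.float64(207.98512702594084), np.float64(179.70329068039212))
scene (np.float64(204.84930577802385), np.float64(183.0655249655933))
scene (np.float64(208.10524288866063), np.float64(213.8274932660296))
scene (np.float64(210.95727361140322), np.float64(237.22745962709658))
[610.21836717 194.90846187 166.92197879]
```

View pics/t1.png

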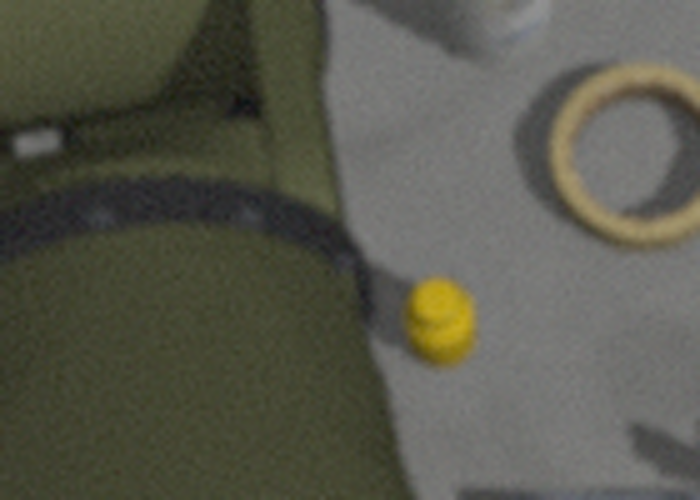

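View pics/s1.png

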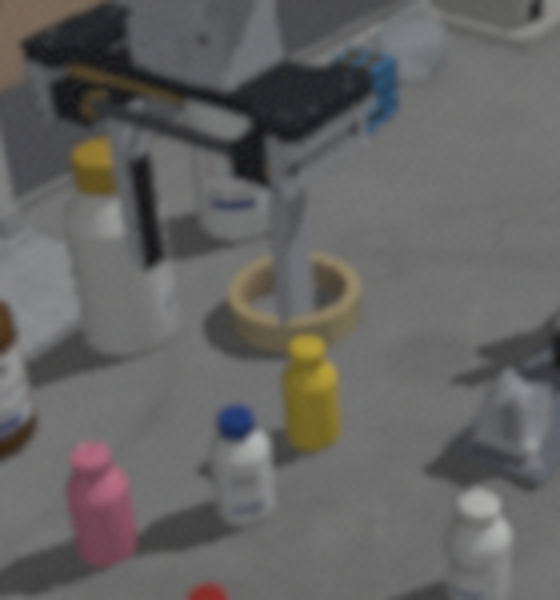

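Request:
{"name": "arm_command", "arguments": {"steps": [[1, [0.17, 0.15, 2.5], 0], [1, [0, 0, 2.5], 0], [1, [0, 0, 2.5], 0], [1, [0, 0, 2.5], 0], [1, [0, 0, 2.5], 0]]}}

```text
clock: 4.12
eef_pos: [612.4, 193.5, 41.2]
eef_rot: [-3.141, -0.003, 0.057]
wrist_force: [0.4, -0.2, 0.6]
finger_gap: 93.9
```

Request:
{"name": "arm_command", "arguments": {"steps": [[1, [0, 0, 1.0], 0], [1, [0, 0, 0.8], 0], [1, [0, 0, 0], 0], [1, [0, 0, 0], 0]]}}

```text
clock: 4.45
eef_pos: [612.3, 193.7, 23.9]
eef_rot: [-3.141, -0.002, 0.059]
wrist_force: [0.3, -0.2, -0.7]
finger_gap: 94.1
```

Request:
{"name": "arm_command", "arguments": {"steps": [[1, [0, 0, 0.6], 0], [1, [0, 0, 0.4], 0], [0.34, [0, 0, 0], 0], [0.34, [0, 0, 0], 0], [0.34, [0, 0, 0], 0]], "force": 9}}

```text
clock: 4.87
eef_pos: [611.7, 193.7, 12.7]
eef_rot: [-3.141, -0.0, 0.059]
wrist_force: [-0.1, 0.4, -0.4]
finger_gap: 77.3
```

Request:
{"name": "arm_command", "arguments": {"steps": [[0.34, [0, 0, 0], 0], [0.34, [0, 0, 0], 0], [0.34, [0, 0, 0], 0], [0.3, [0, 0, 0], 0], [0.3, [0, 0, 0], 0]]}}

```text
clock: 5.28
eef_pos: [611.6, 193.7, 12.5]
eef_rot: [-3.142, -0.0, 0.059]
wrist_force: [0.1, -0.1, 0.4]
finger_gap: 43.8
```

Request:
{"name": "arm_command", "arguments": {"steps": [[0.3, [0, 0, 0], 0], [0.3, [0, 0, 0], 0], [0.3, [0, 0, 0], 0], [0.3, [0, 0, 0], 0], [0.3, [0, 0, 0], 0]]}}

```text
clock: 5.7
eef_pos: [611.6, 193.7, 12.5]
eef_rot: [-3.142, -0.0, 0.059]
wrist_force: [0.0, 0.4, 0.9]
finger_gap: 35.3
```

Request:
{"name": "arm_command", "arguments": {"steps": [[0.25, [0, 0, 0], 0], [0.25, [0, 0, 0], 0], [0.25, [0, 0, 0], 0]]}}

```text
clock: 5.95
eef_pos: [611.6, 193.7, 12.5]
eef_rot: [3.142, 0.0, 0.059]
wrist_force: [-0.2, -0.5, 0.5]
finger_gap: 35.3
```

Request:
{"name": "arm_command", "arguments": {"steps": [[0.25, [0, 0, -0.5], 0], [0.25, [0, 0, -1.5], 0], [0.25, [0, 0, -2], 0], [0.25, [0, 0, -2], 0], [0.25, [0, 0, -2], 0]]}}

```text
clock: 6.37
eef_pos: [611.5, 193.7, 93.6]
eef_rot: [-3.142, 0.0, 0.059]
wrist_force: [0.6, 0.5, -0.9]
finger_gap: 35.7
```

Request:
{"name": "arm_command", "arguments": {"steps": [[0.25, [0, 0, -2], 0], [0.25, [0, 0, -1], 0], [0.25, [0, 0, 0], 0], [0.25, [0, 0, 0], 0]]}}

```text
clock: 6.7
eef_pos: [611.5, 193.7, 122.1]
eef_rot: [-3.142, -0.0, 0.059]
wrist_force: [-1.0, -0.6, 0.1]
finger_gap: 35.5
```

```bash
python3 - <<'E'
from h import *
p,d,c=snap("scene","scene2")
s=manip.read_state(); print(s["eef_pos"],s["finger_gap"])
crop(p,150,110,350,260,4,"pics/s2.png")
E
```

```text
[611.14142557 193.5554704  121.25500385] 35.172587280166326
```

View pics/s2.png

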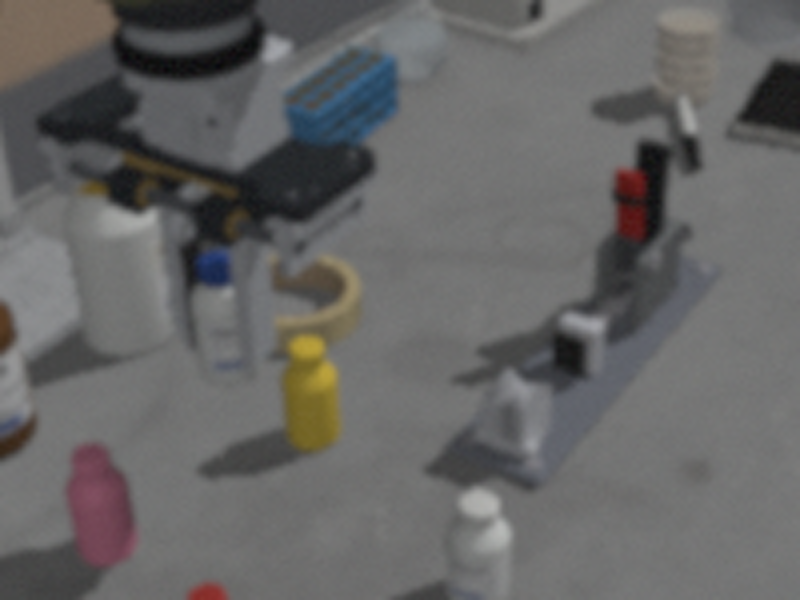

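```bash
python3 - <<'E'
from h import *
from scipy.optimize import least_squares
p,d,c=load("scene2"); W=cloud(d,c); W[...,2]-=1
z=W[...,2]; m=(np.hypot(W[...,0]-611,W[...,1]-193.6)<24)&(abs(W[...,1]-197)<14)&(z>112)&(z<150)
hs=cv2.cvtColor(p,cv2.COLOR_RGB2HSV)
q=W[m][:,:2]; k=np.abs(q[:,0]-611)<14; q=q[k]
r=least_squares(lambda a:np.hypot(*(q-a).T)-18,[611,193],loss="soft_l1"); print(r.x,len(q),np.abs(r.fun).mean())
W0=cloud(*load("scene0")[1:]);
C=c
for nm,x in(("seat75",75),("72",72),("apex",96)):
    for th,o in((1.63,(517,-56.5)),): print(nm,o[0]+x*np.cos(th),o[1]+x*np.sin(th))
# V jaw, top outline in scene frame and top frame with fixed pose
for tag,b in(("top0",1.3),("scene0",1.0)):
    p,d,c=load(tag); W=cloud(d,c); W[...,2]-=b
    for nm,(a,bb,z0,z1) in dict(Vtop=(70,130,42,50),jaw=(-10,60,42,50),handle=(-100,-70,131,142),trig=(-68,-25,128,142),roll=(-68,-25,105,120)).items():
        th=1.63; E=W-[517,-56.5,0]; x=E[...,0]*np.cos(th)+E[...,1]*np.sin(th); y=-E[...,0]*np.sin(th)+E[...,1]*np.cos(th)
        m=(x>a)&(x<bb)&(abs(y)<25)&(W[...,2]>z0)&(W[...,2]<z1)
        print(tag,nm,m.sum(),x[m].min().round(1),np.median(x[m]).round(1),x[m].max().round(1),"y",y[m].min().round(1),np.median(y[m]).round(1),y[m].max().round(1))
E
```

```text
[611.3652321  191.73989561] 116 0.6302101075699371
seat75 512.5623179714389 18.368598078322435
72 512.7398252525813 15.373854155189534
apex 511.31976700344177 39.33180554025272
top0 Vtop 155 87.2 104.2 118.8 y -15.4 -0.1 14.7
top0 jaw 91 8.7 16.8 33.5 y -15.3 -0.4 14.0
top0 handle 65 -89.2 -81.5 -75.6 y -12.4 -0.7 10.1
top0 trig 33 -46.0 -42.4 -38.5 y -10.4 -1.1 7.9
top0 roll 23 -48.2 -39.8 -37.7 y -10.8 0.7 8.8
scene0 Vtop 106 87.0 105.5 119.6 y -15.2 3.1 17.4
scene0 jaw 58 5.4 18.5 31.9 y -12.7 0.7 14.6
scene0 handle 36 -87.6 -80.1 -75.3 y -11.4 2.1 11.9
scene0 trig 23 -47.4 -42.2 -40.6 y -8.2 2.4 10.5
scene0 roll 33 -50.7 -43.5 -38.2 y -9.0 2.0 11.2
```

Request:
{"name": "arm_command", "arguments": {"steps": [[0.25, [-0.6, 1.0, 0], 0], [0.25, [-1.0, 1.6, 0], 0], [0.25, [-1.2, 1.9, 0], 0], [0.25, [-1.2, 1.9, 0], 0], [0.25, [-1.2, 1.9, 0], 0]]}}

```text
clock: 7.17
eef_pos: [563.3, 106.9, 120.7]
eef_rot: [3.141, 0.003, 0.059]
wrist_force: [0.6, -0.3, 0.9]
finger_gap: 35.1
```

Request:
{"name": "arm_command", "arguments": {"steps": [[0.25, [-1.2, 1.9, 0], 0], [0.25, [-1.2, 1.9, 0], 0], [0.25, [-1.2, 1.9, 0], 0], [0.25, [-1.2, 1.9, 0], 0], [0.25, [-0.8, 1.3, 0], 0]]}}

```text
clock: 7.58
eef_pos: [512.4, 14.3, 121.0]
eef_rot: [-3.141, 0.003, 0.058]
wrist_force: [-0.2, -0.2, 0.2]
finger_gap: 35.2
```

Request:
{"name": "arm_command", "arguments": {"steps": [[0.25, [-0.09, 0.12, 0], 0], [0.25, [0, 0, 0], 0], [0.25, [0, 0, 0], 0], [0.25, [0, 0, 0], 0]]}}

```text
clock: 7.92
eef_pos: [513.3, 15.1, 122.0]
eef_rot: [-3.141, 0.001, 0.06]
wrist_force: [-0.4, 0.4, -0.1]
finger_gap: 35.6
```

Request:
{"name": "arm_command", "arguments": {"steps": [[0.25, [0, 0, 2], 0], [0.25, [0, 0, 2], 0], [0.25, [0, 0, 2], 0], [0.25, [0, 0, 1], 0], [0.25, [0, 0, 0], 0]]}}

```text
clock: 8.33
eef_pos: [512.1, 14.9, 50.3]
eef_rot: [-3.141, 0.004, 0.06]
wrist_force: [0.3, 0.3, -0.0]
finger_gap: 35.3
```

```bash
python3 - <<'E'
from h import *
p,d,c=snap("scene","scene3"); print(manip.read_state()["eef_pos"])
crop(p,230,100,350,240,5,"pics/s3.png")
E
```

```text
[512.86309583  14.79415446  51.86741069]
```

View pics/s3.png

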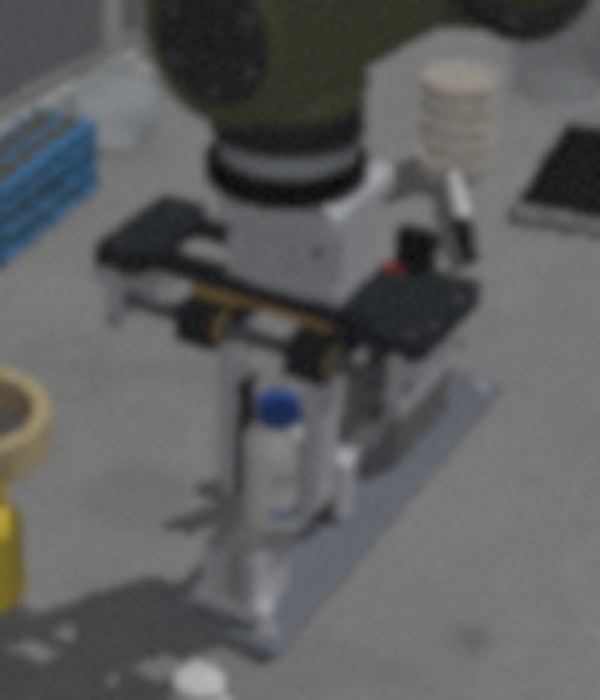

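Request:
{"name": "arm_command", "arguments": {"steps": [[0.25, [0, 0, 1.3], 0], [0.25, [0, 0, 1.0], 0], [0.25, [0, 0, 0.4], 0], [0.25, [0, 0, 0], 0], [0.25, [0, 0, 0], 0]]}}

```text
clock: 8.8
eef_pos: [513.3, 14.4, 25.9]
eef_rot: [3.142, -0.0, 0.059]
wrist_force: [0.3, -0.3, -0.2]
finger_gap: 35.1
```

Request:
{"name": "arm_command", "arguments": {"steps": [[0.25, [0, 0, 0.2], 0], [0.25, [0, 0, 0.15], 0], [0.25, [0, 0, 0.05], 0], [0.25, [0, 0, 0], 0], [0.25, [0, 0, 0], 0]]}}

```text
clock: 9.22
eef_pos: [513.1, 14.3, 21.6]
eef_rot: [3.142, -0.0, 0.059]
wrist_force: [0.6, 0.2, -0.3]
finger_gap: 35.5
```

Request:
{"name": "arm_command", "arguments": {"steps": [[0.25, [0, 0, 0.08], 0], [0.25, [0, 0, 0], 0], [0.25, [0, 0, 0], 0]]}}

```text
clock: 9.47
eef_pos: [513.1, 14.4, 20.6]
eef_rot: [-3.142, 0.0, 0.059]
wrist_force: [-0.5, 0.6, -0.4]
finger_gap: 35.7
```

Request:
{"name": "arm_command", "arguments": {"steps": [[0.25, [0, 0, 0.05], 0], [0.25, [0, 0, 0], 0], [0.25, [0, 0, 0], 0]]}}

```text
clock: 9.72
eef_pos: [513.2, 14.3, 20.4]
eef_rot: [3.142, -0.0, 0.059]
wrist_force: [-1.2, 0.4, 3.7]
finger_gap: 35.2
```

Request:
{"name": "arm_command", "arguments": {"steps": [[0.45, [0, 0, 0], 0], [0.6, [0, 0, 0], 0], [0.7, [0, 0, 0], 0], [0.7, [0, 0, 0], 0], [0.7, [0, 0, 0], 0]]}}

```text
clock: 10.13
eef_pos: [513.1, 14.3, 20.1]
eef_rot: [-3.142, 0.0, 0.059]
wrist_force: [1.0, -0.1, 0.5]
finger_gap: 64.3
```

Request:
{"name": "arm_command", "arguments": {"steps": [[0.7, [0, 0, -0.5], 0], [0.7, [0, 0, -1.5], 0], [0.7, [0, 0, -2.5], 0], [0.7, [0, 0, -2.5], 0], [0.7, [0, 0, -2.5], 0]]}}

```text
clock: 10.55
eef_pos: [512.9, 14.3, 116.6]
eef_rot: [-3.142, 0.0, 0.059]
wrist_force: [0.0, -0.5, -1.3]
finger_gap: 65.9
```

Request:
{"name": "arm_command", "arguments": {"steps": [[0.7, [0, 0, -2.5], 0], [0.7, [0, 0, -2.5], 0], [0.7, [0, 0, -2.0], 0], [0.7, [0, 0, 0], 0], [0.7, [0, 0, 0], 0]]}}

```text
clock: 10.97
eef_pos: [513.3, 14.3, 186.0]
eef_rot: [3.141, -0.002, 0.059]
wrist_force: [-0.6, 0.4, -0.2]
finger_gap: 66.0
```

```bash
python3 - <<'E'
from h import *
p,d,c=snap("scene","scene4"); s=manip.read_state();print(s["eef_pos"],s["finger_gap"],s["clock"])
crop(p,230,100,350,240,5,"pics/s4.png")
p,d,c=snap("top","top4"); crop(p,205,185,385,255,4,"pics/t4.png")
E
```

```text
[512.84399671  14.35038424 184.80973629] 65.9005357482217 11.0167
```

View pics/s4.png

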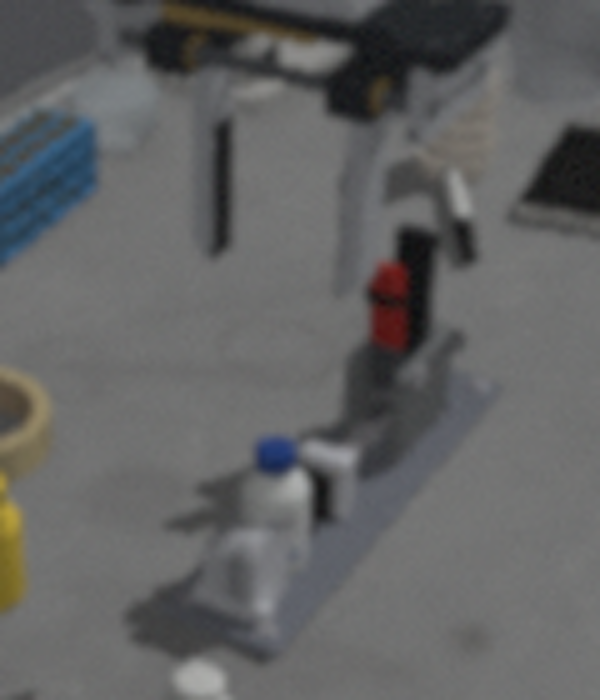

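View pics/t4.png

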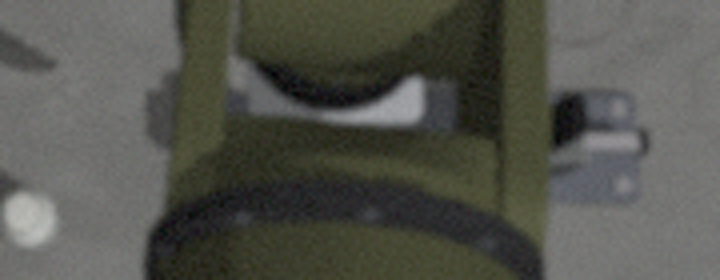

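Request:
{"name": "arm_command", "arguments": {"steps": [[0, [0, 1.5, 0], 0], [0, [0, 2.5, 0], 0], [0, [0, 2.5, 0], 0], [0, [0, 2.0, 0], 0], [0, [0, 0.6, 0], 0]], "force": 40}}

```text
clock: 11.48
eef_pos: [518.0, -78.6, 183.8]
eef_rot: [-3.141, 0.002, 0.057]
wrist_force: [-0.5, 0.2, -0.2]
finger_gap: 35.6
```

Request:
{"name": "arm_command", "arguments": {"steps": [[0, [0, 0, 0], 0], [0, [0, 0, 0], 0], [0, [0, 0, 0], 0], [0, [0, 0, 0], 0], [0, [0, 0, 0], 0]]}}

```text
clock: 11.9
eef_pos: [518.5, -75.7, 185.1]
eef_rot: [-3.142, 0.0, 0.06]
wrist_force: [-0.0, -0.1, 0.4]
finger_gap: 2.7
```

Request:
{"name": "arm_command", "arguments": {"steps": [[0, [0, 0, 2], 0], [0, [0, 0, 2.5], 0], [0, [0, 0, 2.5], 0], [0, [0, 0, 1.2], 0], [0, [0, 0, 0], 0]]}}

```text
clock: 12.32
eef_pos: [517.1, -75.8, 100.5]
eef_rot: [-3.14, 0.004, 0.06]
wrist_force: [1.0, 0.4, 0.2]
finger_gap: 0.3
```

```bash
python3 - <<'E'
from h import *
p,d,c=snap("scene","scene5"); s=manip.read_state();print(s["eef_pos"],s["finger_gap"],s["clock"])
crop(p,230,100,350,240,5,"pics/s5.png")
E
```

```text
[517.99030209 -76.00218523 102.40117268] 0.5108941962057876 12.3667
```

View pics/s5.png

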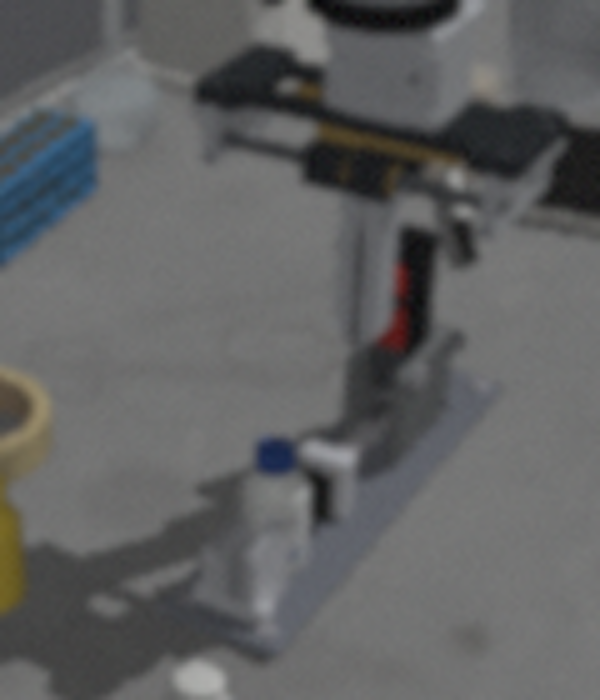

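Request:
{"name": "arm_command", "arguments": {"steps": [[0, [0, 0.3, 0], 0], [0, [0, 0.3, 0], 0], [0, [0, 0.2, 0], 0], [0, [0, 0.2, 0], 0], [0, [0, 0, 0], 0]]}}

```text
clock: 12.78
eef_pos: [519.3, -86.9, 103.7]
eef_rot: [3.141, -0.001, 0.059]
wrist_force: [0.5, -0.1, -0.3]
finger_gap: 0.1
```

Request:
{"name": "arm_command", "arguments": {"steps": [[0, [0, 0.2, 0], 0], [0, [0, 0.1, 0], 0], [0, [0, 0, 0], 0]]}}

```text
clock: 13.03
eef_pos: [519.4, -89.0, 103.6]
eef_rot: [-3.141, -0.001, 0.059]
wrist_force: [-0.4, 6.6, 4.9]
finger_gap: 0.5
```

Request:
{"name": "arm_command", "arguments": {"steps": [[0, [0, 0.2, 0], 0], [0, [0, 0.1, 0], 0], [0, [0, 0, 0], 0]]}}

```text
clock: 13.28
eef_pos: [519.7, -91.3, 103.9]
eef_rot: [-3.14, -0.001, 0.059]
wrist_force: [-1.1, 12.0, 8.5]
finger_gap: 0.7
```

Request:
{"name": "arm_command", "arguments": {"steps": [[0, [0, 0.2, 0], 0], [0, [0, 0.1, 0], 0], [0, [0, 0, 0], 0]]}}

```text
clock: 13.53
eef_pos: [520.0, -94.4, 103.9]
eef_rot: [-3.14, -0.001, 0.059]
wrist_force: [-0.8, 11.9, 8.1]
finger_gap: 0.3
```

Request:
{"name": "arm_command", "arguments": {"steps": [[0, [0, 0.2, 0], 0], [0, [0, 0.2, 0], 0], [0, [0, 0.1, 0], 0], [0, [0, 0, 0], 0]]}}

```text
clock: 13.87
eef_pos: [520.4, -99.5, 103.9]
eef_rot: [-3.14, -0.001, 0.059]
wrist_force: [-0.3, 9.7, 8.0]
finger_gap: 0.4
```

Request:
{"name": "arm_command", "arguments": {"steps": [[0, [0, 0.2, 0], 0], [0, [0, 0.2, 0], 0], [0, [0, 0, 0], 0]]}}

```text
clock: 14.12
eef_pos: [520.6, -103.6, 103.9]
eef_rot: [-3.14, -0.001, 0.059]
wrist_force: [-0.5, 9.8, 8.3]
finger_gap: 0.1
```

Request:
{"name": "arm_command", "arguments": {"steps": [[0, [0, 0.1, 0], 0], [0, [0, 0.1, 0], 0], [0, [0, 0, 0], 0]]}}

```text
clock: 14.37
eef_pos: [520.7, -105.4, 103.9]
eef_rot: [-3.14, -0.001, 0.059]
wrist_force: [-0.3, 10.4, 7.9]
finger_gap: 0.7
```

Request:
{"name": "arm_command", "arguments": {"steps": [[0, [0, 0, -0.05], 0], [0, [0, 0, 0], 0]]}}

```text
clock: 14.53
eef_pos: [520.6, -105.3, 104.0]
eef_rot: [-3.14, -0.001, 0.059]
wrist_force: [1.7, 11.1, 3.2]
finger_gap: 0.4
```

Request:
{"name": "arm_command", "arguments": {"steps": [[0, [0, 0, -0.05], 0], [0, [0, 0, 0], 0]]}}

```text
clock: 14.7
eef_pos: [520.5, -105.2, 104.1]
eef_rot: [-3.14, -0.001, 0.059]
wrist_force: [2.9, 10.6, 0.2]
finger_gap: 0.8
```

Request:
{"name": "arm_command", "arguments": {"steps": [[0, [0, 0.1, 0], 0], [0, [0, 0, 0], 0]]}}

```text
clock: 14.87
eef_pos: [520.6, -106.1, 104.1]
eef_rot: [-3.139, -0.001, 0.059]
wrist_force: [3.0, 11.6, -0.5]
finger_gap: 0.6
```

Request:
{"name": "arm_command", "arguments": {"steps": [[0, [0, 0.1, 0], 0], [0, [0, 0, 0], 0]]}}

```text
clock: 15.03
eef_pos: [520.6, -106.4, 104.1]
eef_rot: [-3.138, -0.001, 0.059]
wrist_force: [3.1, 16.9, 1.3]
finger_gap: 0.7
```

Request:
{"name": "arm_command", "arguments": {"steps": [[0, [0, 0.1, 0], 0], [0, [0, 0, 0], 0]]}}

```text
clock: 15.2
eef_pos: [520.6, -106.6, 104.1]
eef_rot: [-3.137, -0.0, 0.06]
wrist_force: [2.2, 24.9, 2.3]
finger_gap: 0.2
```

```bash
cat > jaw.py <<'E'
import sys
from h import *
tag=sys.argv[1]
p,d,c=snap("scene",tag); s=manip.read_state();print(s["eef_pos"].round(1),s["wrist_force"].round(1),s["clock"])
W=cloud(d,c); W[...,2]-=1; th=1.63; E=W-[516,-56.5,0]; x=E[...,0]*np.cos(th)+E[...,1]*np.sin(th); y=-E[...,0]*np.sin(th)+E[...,1]*np.cos(th)
m=(x>-20)&(x<56)&(abs(y)<17)&(W[...,2]>41)&(W[...,2]<50); print("jawtop x",np.percentile(x[m],[5,50,95]).round(1),m.sum())
hs=cv2.cvtColor(p,cv2.COLOR_RGB2HSV); b=(hs[...,0]>105)&(hs[...,0]<130)&(hs[...,1]>120)&(x>50)&(x<90)&(abs(y)<25)
print("cap",np.median(x[b]).round(1),np.median(y[b]).round(1),b.sum())
crop(p,260,170,320,240,8,f"pics/{tag}.png")
E
python3 jaw.py j1
```

```text
[ 520.6 -106.6  104.1] [ 2.6 23.1  1.8] 15.25
jawtop x [16.1 24.7 37.6] 52
cap 77.4 0.8 29
```

View pics/j1.png

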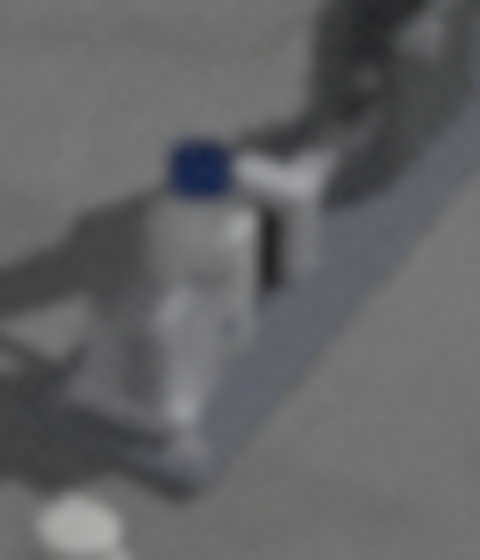

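Request:
{"name": "arm_command", "arguments": {"steps": [[0, [0, -0.6, 0], 0], [0, [0, -0.8, 0], 0], [0, [0, -0.9, 0], 0], [0, [0, -0.2, 0], 0], [0, [0, 0, 0], 0]]}}

```text
clock: 15.67
eef_pos: [518.9, -84.0, 104.2]
eef_rot: [3.141, -0.0, 0.06]
wrist_force: [-0.1, -0.8, 0.0]
finger_gap: 0.7
```

Request:
{"name": "arm_command", "arguments": {"steps": [[0, [0, 0.3, 0], 0], [0, [0, 0.3, 0], 0], [0, [0, 0.2, 0], 0], [0, [0, 0.1, 0], 0], [0, [0, 0, 0], 0]]}}

```text
clock: 16.08
eef_pos: [519.6, -93.2, 104.6]
eef_rot: [-3.14, -0.001, 0.058]
wrist_force: [-1.0, 11.2, 6.5]
finger_gap: 0.6
```

Request:
{"name": "arm_command", "arguments": {"steps": [[0, [0, 0.2, 0], 0], [0, [0, 0, 0], 0]]}}

```text
clock: 16.25
eef_pos: [519.9, -95.1, 104.7]
eef_rot: [-3.14, -0.001, 0.059]
wrist_force: [-1.9, 10.7, 6.5]
finger_gap: 0.6
```

Request:
{"name": "arm_command", "arguments": {"steps": [[0, [0, 0.2, 0], 0], [0, [0, 0, 0], 0]]}}

```text
clock: 16.42
eef_pos: [520.0, -97.1, 104.8]
eef_rot: [-3.14, -0.001, 0.059]
wrist_force: [-1.0, 11.0, 7.2]
finger_gap: 0.6
```

Request:
{"name": "arm_command", "arguments": {"steps": [[0, [0, 0.2, 0], 0], [0, [0, 0, 0], 0]]}}

```text
clock: 16.58
eef_pos: [520.2, -99.1, 104.8]
eef_rot: [-3.14, -0.001, 0.059]
wrist_force: [-1.1, 10.7, 8.2]
finger_gap: 0.4
```

Request:
{"name": "arm_command", "arguments": {"steps": [[0, [0, 0.2, -0.1], 0], [0, [0, 0, 0], 0]]}}

```text
clock: 16.75
eef_pos: [520.2, -101.1, 105.2]
eef_rot: [-3.14, -0.001, 0.059]
wrist_force: [2.1, 9.6, 0.7]
finger_gap: 0.6
```

Request:
{"name": "arm_command", "arguments": {"steps": [[0, [0, 0.2, 0], 0], [0, [0, 0, 0], 0]]}}

```text
clock: 16.92
eef_pos: [520.3, -103.1, 105.2]
eef_rot: [-3.14, -0.001, 0.059]
wrist_force: [1.6, 10.3, 2.1]
finger_gap: 0.2
```

Request:
{"name": "arm_command", "arguments": {"steps": [[0, [0, 0.2, 0], 0], [0, [0, 0, 0], 0]]}}

```text
clock: 17.08
eef_pos: [520.4, -105.0, 105.2]
eef_rot: [-3.14, -0.001, 0.059]
wrist_force: [2.3, 9.8, 2.4]
finger_gap: 0.4
```

Request:
{"name": "arm_command", "arguments": {"steps": [[0, [0, 0.1, 0], 0], [0, [0, 0, 0], 0]]}}

```text
clock: 17.25
eef_pos: [520.5, -105.9, 105.2]
eef_rot: [-3.14, -0.001, 0.059]
wrist_force: [1.7, 11.7, 2.5]
finger_gap: 0.5
```

```bash
python3 jaw.py j2
```

```text
[ 520.5 -105.9  105.2] [ 1.8 10.8  2.3] 17.3
jawtop x [21.1 30.  43.3] 44
cap 76.2 1.2 27
```

View pics/j2.png

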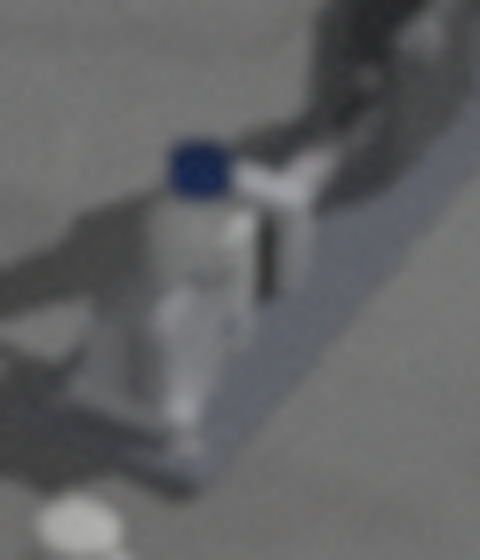

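Request:
{"name": "arm_command", "arguments": {"steps": [[0, [0, -0.6, 0], 0], [0, [0, -0.8, 0], 0], [0, [0, -0.7, 0], 0], [0, [0, -0.1, 0], 0], [0, [0, 0, 0], 0]]}}

```text
clock: 17.72
eef_pos: [518.9, -84.2, 105.2]
eef_rot: [3.141, -0.0, 0.06]
wrist_force: [-0.7, 0.6, 0.2]
finger_gap: 0.2
```

Request:
{"name": "arm_command", "arguments": {"steps": [[0, [0, 0.3, 0], 0], [0, [0, 0.3, 0], 0], [0, [0, 0.2, 0], 0], [0, [0, 0.1, 0], 0], [0, [0, 0, 0], 0]]}}

```text
clock: 18.13
eef_pos: [519.6, -93.0, 105.6]
eef_rot: [-3.14, -0.001, 0.059]
wrist_force: [-1.2, 10.9, 7.0]
finger_gap: 0.2
```

Request:
{"name": "arm_command", "arguments": {"steps": [[0, [0, 0.2, 0], 0], [0, [0, 0, -0.05], 0]]}}

```text
clock: 18.3
eef_pos: [519.8, -95.0, 106.0]
eef_rot: [-3.14, -0.001, 0.059]
wrist_force: [1.7, 9.6, -0.2]
finger_gap: 0.1
```

Request:
{"name": "arm_command", "arguments": {"steps": [[0, [0, 0.2, 0], 0], [0, [0, 0, 0], 0]]}}

```text
clock: 18.47
eef_pos: [520.0, -97.1, 106.1]
eef_rot: [-3.14, -0.001, 0.059]
wrist_force: [-0.1, 11.0, 5.9]
finger_gap: 0.4
```

Request:
{"name": "arm_command", "arguments": {"steps": [[0, [0, 0.2, 0], 0], [0, [0, 0, 0], 0]]}}

```text
clock: 18.63
eef_pos: [520.1, -99.1, 106.2]
eef_rot: [-3.14, -0.001, 0.059]
wrist_force: [-0.9, 10.3, 7.1]
finger_gap: 0.3
```

Request:
{"name": "arm_command", "arguments": {"steps": [[0, [0, 0.2, 0], 0], [0, [0, 0, 0], 0]]}}

```text
clock: 18.8
eef_pos: [520.3, -101.1, 106.3]
eef_rot: [-3.14, -0.001, 0.059]
wrist_force: [-0.5, 9.8, 7.1]
finger_gap: 0.4
```

Request:
{"name": "arm_command", "arguments": {"steps": [[0, [0, 0.2, -0.05], 0], [0, [0, 0, 0], 0]]}}

```text
clock: 18.97
eef_pos: [520.4, -103.0, 106.4]
eef_rot: [-3.14, -0.001, 0.059]
wrist_force: [1.8, 9.7, 4.2]
finger_gap: 0.3
```

Request:
{"name": "arm_command", "arguments": {"steps": [[0, [0, 0.2, 0], 0], [0, [0, 0, 0], 0]]}}

```text
clock: 19.13
eef_pos: [520.5, -105.0, 106.5]
eef_rot: [-3.14, -0.001, 0.059]
wrist_force: [1.0, 10.5, 4.0]
finger_gap: 0.4
```

Request:
{"name": "arm_command", "arguments": {"steps": [[0, [0, 0.1, 0], 0], [0, [0, 0, 0], 0]]}}

```text
clock: 19.3
eef_pos: [520.5, -105.8, 106.4]
eef_rot: [-3.14, -0.001, 0.059]
wrist_force: [1.4, 11.5, 4.5]
finger_gap: 0.3
```

```bash
python3 jaw.py j3
```

```text
[ 520.5 -105.8  106.4] [0.3 9.7 3.7] 19.35
jawtop x [26.9 34.9 48. ] 35
cap 76.6 1.0 28
```

View pics/j3.png

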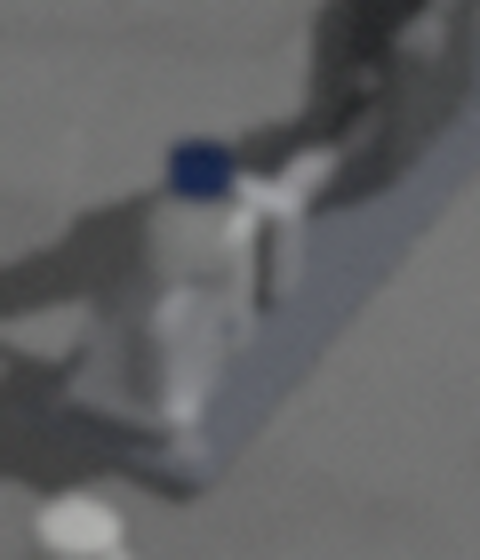

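Request:
{"name": "arm_command", "arguments": {"steps": [[0, [0, -0.6, 0], 0], [0, [0, -0.8, 0], 0], [0, [0, -0.7, 0], 0], [0, [0, -0.1, 0], 0], [0, [0, 0, 0], 0]]}}

```text
clock: 19.77
eef_pos: [518.9, -84.2, 106.1]
eef_rot: [3.141, 0.0, 0.06]
wrist_force: [0.0, 0.2, 0.0]
finger_gap: 0.1
```

Request:
{"name": "arm_command", "arguments": {"steps": [[0, [0, 0.3, 0.05], 0], [0, [0, 0.3, 0], 0], [0, [0, 0.2, 0], 0], [0, [0, 0.05, 0], 0], [0, [0, 0, 0], 0]]}}

```text
clock: 20.18
eef_pos: [519.6, -92.6, 106.0]
eef_rot: [-3.14, -0.0, 0.059]
wrist_force: [-1.1, 9.5, 6.0]
finger_gap: 0.5
```

Request:
{"name": "arm_command", "arguments": {"steps": [[0, [0, 0.1, 0], 0], [0, [0, 0, 0], 0]]}}

```text
clock: 20.35
eef_pos: [519.7, -93.4, 106.1]
eef_rot: [-3.14, -0.001, 0.059]
wrist_force: [-1.9, 11.5, 7.5]
finger_gap: 0.7
```

Request:
{"name": "arm_command", "arguments": {"steps": [[0, [0, 0.1, 0], 0], [0, [0, 0, 0], 0]]}}

```text
clock: 20.52
eef_pos: [519.7, -94.3, 106.2]
eef_rot: [-3.14, -0.001, 0.059]
wrist_force: [-2.4, 11.5, 8.9]
finger_gap: 0.4
```

Request:
{"name": "arm_command", "arguments": {"steps": [[0, [0, 0.1, 0], 0], [0, [0, 0, 0], 0]]}}

```text
clock: 20.68
eef_pos: [519.9, -95.3, 106.3]
eef_rot: [-3.14, -0.001, 0.059]
wrist_force: [-0.6, 12.1, 8.3]
finger_gap: 0.6
```

Request:
{"name": "arm_command", "arguments": {"steps": [[0, [0, 0.1, 0], 0], [0, [0, 0, 0], 0]]}}

```text
clock: 20.85
eef_pos: [520.0, -96.3, 106.3]
eef_rot: [-3.14, -0.001, 0.059]
wrist_force: [-1.2, 11.2, 7.7]
finger_gap: 0.2
```

Request:
{"name": "arm_command", "arguments": {"steps": [[0, [0, 0.1, 0], 0], [0, [0, 0, 0], 0]]}}

```text
clock: 21.02
eef_pos: [520.1, -97.4, 106.3]
eef_rot: [-3.14, -0.001, 0.059]
wrist_force: [-0.7, 11.3, 8.2]
finger_gap: 0.5
```

Request:
{"name": "arm_command", "arguments": {"steps": [[0, [0, 0.1, 0], 0], [0, [0, 0, 0], 0]]}}

```text
clock: 21.18
eef_pos: [520.2, -98.4, 106.3]
eef_rot: [-3.14, -0.001, 0.059]
wrist_force: [-1.0, 11.7, 8.5]
finger_gap: 0.2
```

Request:
{"name": "arm_command", "arguments": {"steps": [[0, [0, 0.1, 0], 0], [0, [0, 0, 0], 0]]}}

```text
clock: 21.35
eef_pos: [520.2, -99.3, 106.3]
eef_rot: [-3.14, -0.001, 0.059]
wrist_force: [-0.7, 12.1, 9.6]
finger_gap: 0.6
```

```bash
python3 jaw.py j4
```

```text
[520.2 -99.3 106.3] [-0.7 11.7  8.7] 21.4
jawtop x [29.4 36.3 48. ] 36
cap 78.3 1.0 29
```

View pics/j4.png

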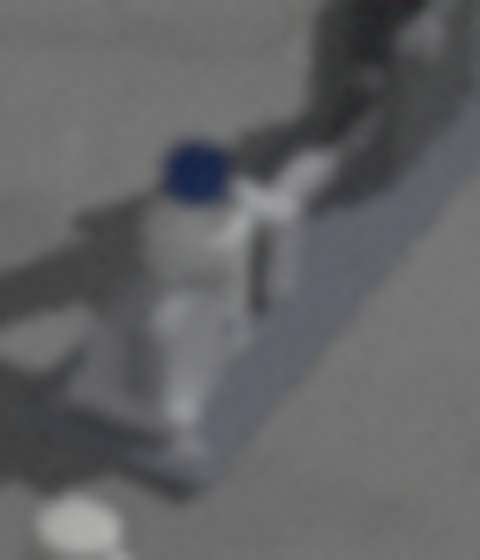

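Request:
{"name": "arm_command", "arguments": {"steps": [[0, [0, 0.1, 0], 0], [0, [0, 0, 0], 0], [0, [0, 0, 0], 0]]}}

```text
clock: 21.65
eef_pos: [520.3, -100.2, 106.4]
eef_rot: [-3.14, -0.001, 0.059]
wrist_force: [-1.0, 12.8, 9.1]
finger_gap: 0.6
```

```bash
python3 jaw.py j5
```

```text
[ 520.3 -100.2  106.4] [-0.5 12.3  9.6] 21.7
jawtop x [29.9 36.2 47.8] 33
cap 78.9 0.4 31
```

Request:
{"name": "arm_command", "arguments": {"steps": [[0, [0, 0.1, 0], 0], [0, [0, 0, 0], 0], [0, [0, 0, 0], 0]]}}

```text
clock: 21.95
eef_pos: [520.4, -101.2, 106.4]
eef_rot: [-3.14, -0.001, 0.059]
wrist_force: [-0.8, 12.5, 9.3]
finger_gap: 0.1
```

```bash
python3 jaw.py j6
```

```text
[ 520.4 -101.1  106.4] [-0.9 13.3  9.4] 22.0
jawtop x [30.4 37.5 47.6] 34
cap 77.6 1.9 29
```

Request:
{"name": "arm_command", "arguments": {"steps": [[0, [0, 0.1, 0], 0], [0, [0, 0, 0], 0], [0, [0, 0, 0], 0]]}}

```text
clock: 22.25
eef_pos: [520.4, -102.1, 106.4]
eef_rot: [-3.14, -0.001, 0.059]
wrist_force: [-0.3, 12.0, 8.8]
finger_gap: 0.3
```

```bash
python3 jaw.py j7
```

```text
[ 520.4 -102.1  106.4] [-0.2 13.9  8.3] 22.3
jawtop x [29.9 37.6 48.9] 33
cap 78.8 1.5 30
```

Request:
{"name": "arm_command", "arguments": {"steps": [[0, [0, 0.07, 0], 0], [0, [0, 0, 0], 0], [0, [0, 0, 0], 0]]}}

```text
clock: 22.55
eef_pos: [520.5, -102.7, 106.4]
eef_rot: [-3.139, -0.001, 0.059]
wrist_force: [-1.0, 15.3, 10.1]
finger_gap: 0.5
```

```bash
python3 jaw.py j8
```

```text
[ 520.5 -102.7  106.4] [-0.4 13.2 10.3] 22.6
jawtop x [29.6 36.9 48.2] 32
cap 78.3 1.5 30
```

View pics/j8.png

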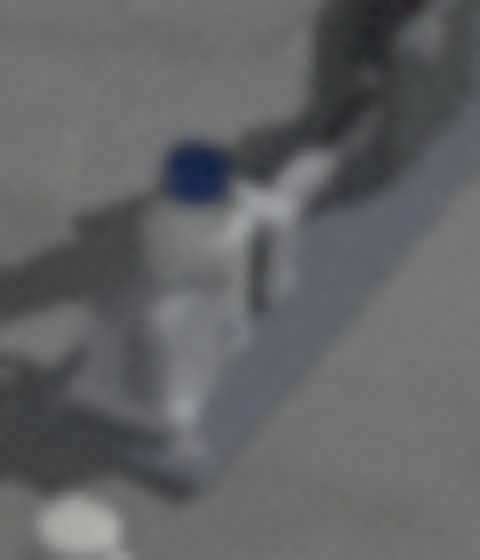

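```bash
cat > avg.py <<'E'
from h import *
F=[]
for i in range(10):
    manip.camera("scene"); F.append(manip.read_state()["wrist_force"])
s=manip.read_state(); print(s["eef_pos"].round(2),np.mean(F,0).round(2),np.std(F,0).round(2),s["clock"])
E
python3 avg.py
```

```text
[ 520.49 -102.69  106.44] [-1.04 14.27  9.37] [0.32 0.54 0.3 ] 23.1
```

Request:
{"name": "arm_command", "arguments": {"steps": [[0, [0, 0, -0.08], 0], [0, [0, 0, 0], 0], [0, [0, 0, 0], 0]]}}

```text
clock: 23.35
eef_pos: [520.4, -102.6, 106.6]
eef_rot: [-3.139, -0.001, 0.059]
wrist_force: [2.0, 13.2, 3.0]
finger_gap: 0.6
```

```bash
python3 avg.py
```

```text
[ 520.37 -102.63  106.59] [ 1.9  13.8   2.68] [0.42 0.39 0.28] 23.85
```

Request:
{"name": "arm_command", "arguments": {"steps": [[0, [0, 0.05, 0], 0], [0, [0, 0, 0], 0], [0, [0, 0, 0], 0]]}}

```text
clock: 24.1
eef_pos: [520.4, -103.0, 106.6]
eef_rot: [-3.139, -0.001, 0.059]
wrist_force: [1.3, 14.9, 3.5]
finger_gap: 0.7
```

```bash
python3 avg.py
```

```text
[ 520.36 -103.03  106.57] [ 2.03 14.12  2.9 ] [0.43 0.33 0.39] 24.6
```

Request:
{"name": "arm_command", "arguments": {"steps": [[0, [0, -0.4, 0], 0], [0, [0, -0.7, 0], 0], [0, [0, -0.7, 0], 0], [0, [0, -0.5, 0], 0], [0, [0, -0.3, 0], 0]]}}

```text
clock: 25.02
eef_pos: [518.5, -77.7, 106.5]
eef_rot: [3.141, 0.0, 0.059]
wrist_force: [0.5, 0.8, -0.8]
finger_gap: 0.4
```

Request:
{"name": "arm_command", "arguments": {"steps": [[0, [0, 0, -1.5], 0], [0, [0, 0, -2.5], 0], [0, [0, 0, -2.5], 0], [0, [0, 0, -2.5], 0], [0, [0, 0, -2], 0]]}}

```text
clock: 25.43
eef_pos: [518.7, -78.3, 218.5]
eef_rot: [3.141, -0.001, 0.059]
wrist_force: [0.0, -0.1, -0.4]
finger_gap: 0.5
```

Request:
{"name": "arm_command", "arguments": {"steps": [[0, [-0.5, 2, 0], 0], [0, [-1, 3, 0], 0], [0, [-1, 3, 0], 0], [0, [-1, 3, 0], 0], [0, [-1, 3, 0], 0]]}}

```text
clock: 25.85
eef_pos: [481.3, -222.0, 216.6]
eef_rot: [3.141, -0.0, 0.059]
wrist_force: [0.9, 0.3, -0.4]
finger_gap: 0.5
```

Request:
{"name": "arm_command", "arguments": {"steps": [[0, [-1, 3, 0], 0], [0, [-1, 3, 0], 0], [0, [-1, 3, 0], 0], [0, [-1, 3, 0], 0], [0, [-1, 3, 0], 0]]}}

```text
clock: 26.27
eef_pos: [440.1, -374.8, 216.5]
eef_rot: [3.141, 0.0, 0.059]
wrist_force: [0.4, 0.4, -0.6]
finger_gap: 0.4
```

```bash
python3 jaw.py j9; python3 - <<'E'
from h import *
p,d,c=snap("top","top9"); crop(p,235,195,375,245,5,"pics/t9.png")
cv2.imwrite("pics/tfull.png",p[:,:,::-1])
p,d,c=load("j9"); crop(p,255,120,345,235,5,"pics/s9.png")
E
```

```text
[ 438.5 -379.1  216.2] [-2.2 -3.5 -1. ] 26.3167
jawtop x [31.7 38.4 45. ] 30
cap 78.8 0.3 37
```

View pics/t9.png

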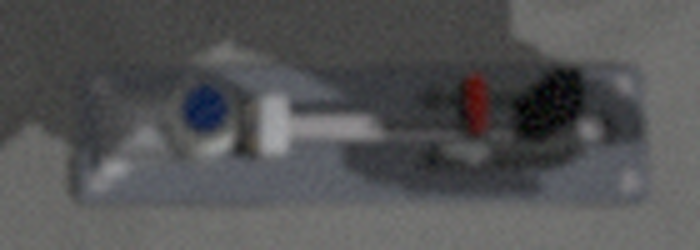

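View pics/s9.png

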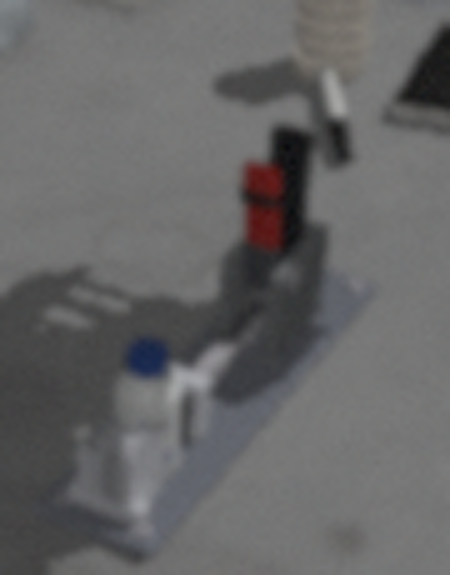

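View pics/tfull.png

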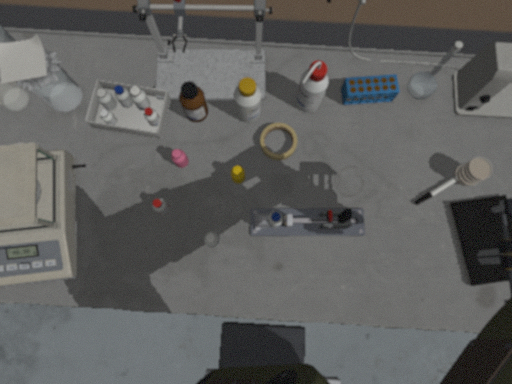

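Request:
{"name": "arm_command", "arguments": {"steps": [[0, [0, 0, 0], 0], [0, [0, 0, 0], 0], [0, [0, 0, 0], 0]]}}

```text
clock: 26.62
eef_pos: [441.2, -372.4, 216.6]
eef_rot: [3.142, -0.0, 0.06]
wrist_force: [0.1, 0.9, 0.5]
finger_gap: 0.8
```

```bash
python3 jaw.py j10; python3 -c "
from cell import manip; print(manip.sign_off())"
```

```text
[ 441.3 -372.4  216.6] [-0.1 -0.3 -0.7] 26.6667
jawtop x [32.3 38.8 49.2] 33
cap 78.4 1.1 33
the job is handed in; nothing more can be done
None
```

I stood the blue-capped bottle on the base plate and let go of it. Then I squeezed the trigger three full times and once partly, until the jaw had pushed the bottle into the V. I estimate the grip at about 8–10 N. The job was handed in at 26.7 s with the trigger released and the arm clear.

**Grip estimate**
- **From force:** the push at the trigger rose from about 10 N while the jaw ran free to about 14.1 N at the end. That gives about 8 N if my reading has a constant offset, and about 10 N if it is off by a constant factor.
- **From travel:** the trigger moved about 5.2 mm after the force began to rise, which gives about 10 N.

**What disagreed:** the free-running push read about 10 N instead of the stated 12.3 N, so I judged the grip by the rise and the travel. I could not check the pad's sinking in the images, because one pixel is about 2.4 mm.

**Last pictures:** the bottle stands upright between the V and the pad, the trigger is back at its starting position, and the other bottles look untouched.

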